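Pull the dead lamp's cap off the call console

TASK

The lamp under the orange key of the fitting-room call console has to be changed. Take the yellow-handled cap puller, slide its fork gently under the orange cap from the console's front until it is fully home against the cap's hub, pull straight up until the cap pops off, and stand the puller upright on the cork mat with the cap still sitting level in its fork. Lift the cap with the puller only (the fingers must not touch it), never press or pull hard on cap or console, and leave the other two caps and the things round about where they are.

Things in the scene. Friction and masses are not known exactly. Their poses are not given: they have to be found in the camera images.
- puller: Cap puller, 160 g, upright on its fork blade. Origin: blade underside, on the handle's axis; z up, x the way the open fork points. C-frame open to +x, 41 mm wide: top plate z = 38..44 mm, back wall x = -45..-39 mm. Blade 5 mm thick, 41 mm wide, two 7 mm tines, 27 mm slot; the tine tips turn up to 8 mm and clear the cap's far edge (by 1.5 mm) only when the slot's closed end touches the hub.
- handle (a point): Middle of the puller's yellow handle, 70 mm over the puller's origin, on its z axis. The handle is 24 (x) x 18 (y) mm, from 44 to 96 mm over the origin: grip it from above across its 18 mm (puller y).
- clamp (a point): Black clamp at the foot of the puller's back wall, 45 mm behind (-x) its origin, 7.5 mm up. The fork blade slides along x in it, was left at an UNKNOWN setting up to 12 mm either way and stays there under 30 N: find it by feel. At mid setting the slot's closed end is at x = -12.5 mm and the tips at 22.5..25.5 mm from the puller's origin.
- console: Fitting-room call console, fixed, front at -x: black housing 130 (x) x 220 (y) mm; origin at its underside's centre. Three keys at y = -66, 0, +66 mm, x = 0: 12 mm square white lamp stems fixed to the housing, 17 mm proud of the deck, each with a cap held by two sprung balls, caps in any order. A cap lets go within 10 mm of upward travel at about 6 to 13 N; 18 N breaks it.
- deck_top (a point): Centre of the top of the console's flat aluminium deck, 30 mm over the console's origin. The deck, 120 x 210 mm, lies on foam: it gives about 1 mm per 6 N pressed, at most 4 mm; the stems and caps do not sink with it. Press on it with less than 12 N.
- orange_cap: Orange cap, 60 g: square head 44 x 44 x 11.5 mm on a 23 mm square hub reaching 9.5 mm below it. Origin: centre of the hub's lower end, axes as the console's, 1 mm play on its stem. Fitted, the origin is 1 mm, the head's underside 10.5 mm and its top 22 mm over the deck: the fork slides in along the deck with 2.5 mm to spare at its tips.
- green_cap: The green cap, same shape as the orange one; stays on.
- blue_cap: The blue cap, same shape as the orange one; stays on.
- cork_mat: Cork mat, fixed, 130 x 130 x 4 mm; origin at the centre of its underside, top 4 mm above.
- ticket_pad: Bystander: ticket pad 140 x 100 x 12 mm with a red binding, loose; leave alone.
- thread_spool: Bystander: spool of red thread, 29 mm across, 46 mm tall, loose; leave alone.
Things that resemble listed ones, but are neither listed nor needed, are in the scene too. Leave any green look-alike of the puller alone.

How it is judged:
On the way, in this order (a step that is already met when the one before it is completed fails the run):
1. the held puller's fork is under the orange cap, still fitted (x of orange_cap in the frame of puller between -0.016 and 0.016 m and y of orange_cap in the frame of puller between -0.005 and 0.005 m and z of orange_cap in the frame of puller between -0.006 and 0.005 m and z of orange_cap in the frame of console below 0.037 m and contact force between the fingers and puller above 1 N), for 0.1 s.
2. the held puller has lifted the cap clear, more than 25 mm, and it hangs level between the tips and the throat (within 0.04 rad of the puller) (x of orange_cap in the frame of puller between -0.016 and 0.016 m and y of orange_cap in the frame of puller between -0.005 and 0.005 m and z of orange_cap in the frame of console above 0.056 m and angle between the z axis of orange_cap and the z axis of puller, either way round below 0.04 rad and z of orange_cap in the frame of puller below -0.003 m and contact force between the fingers and puller above 1 N), for 0.2 s.
At the end, for the whole second after the job is handed in: The puller stands upright (0.08 rad), released and at rest, flat on the cork mat, and the orange cap upright (0.15 rad) in its fork (within 16 mm in x, 5 mm in y, 4 mm in z of the puller's origin, puller frame), both within 55 mm of the mat's centre along each side (x of orange_cap in the frame of puller between -0.016 and 0.016 m and y of orange_cap in the frame of puller between -0.005 and 0.005 m and z of puller in the frame of cork_mat between 0.001 and 0.007 m and x of puller in the frame of cork_mat between -0.055 and 0.055 m and y of puller in the frame of cork_mat between -0.055 and 0.055 m and x of orange_cap in the frame of cork_mat between -0.055 and 0.055 m and y of orange_cap in the frame of cork_mat between -0.055 and 0.055 m and angle between puller's own z axis and vertical below 0.08 rad and angle between orange_cap's own z axis and vertical below 0.15 rad and z of orange_cap in the frame of puller between -0.004 and 0.004 m and linear speed of each of puller, orange_cap below 0.02 m/s and contact force between the fingers and puller below 0.1 N); the robot touches nothing.
It fails at once if the puller presses on the console with more than 12 N (contact force between puller and console above 12 N).
It fails at once if the puller presses or pulls the orange cap with more than 18 N (contact force between puller and orange_cap above 18 N).
It fails at once if the robot itself touches the orange cap (contact force between any of the arm, the fingers and orange_cap above 0.5 N).
It fails at once if another cap is moved by more than 4 mm (distance of any of green_cap, blue_cap from where it was at the start of the episode above 0.004 m).
It fails at once if a bystander is moved by more than 15 mm (distance of any of ticket_pad, thread_spool from where it was at the start of the episode above 0.015 m).
It also fails if it takes over 67 s, if anything falls off the work surface, if the arm or the gripper's body presses on something with over 40 N, if the wrist force passes 120 N, or if a joint passes its speed limit or range.

ROBOT

A 6-joint arm with a two-finger parallel gripper is mounted at the origin on a cart in front of the work surface, level with it; the furniture and walls round the work are solid. World frame = base frame: x ahead of the robot, y to its left, z up, the work surface at z = 0. Lengths are in m, angles in rad, forces in N, time in s.
With the tool pointing down it reaches from about 0.35 to 0.85 m from the base axis. Payload 8.1 kg.
Tool frame: the origin (TCP) lies at the centre of the arm's flange, where the gripper is bolted on; the fingertips stand 186 mm ahead of it and the grasp point (between the pads) lies 167 mm ahead of it; z points along the fingers, y is the line along which they close (so a half turn about z gives the same grasp; the last joint's range is limited). The gripper opens to 93 mm and grips with 3 to 60 N. Pads are 15 mm wide; open, the fingers measure 128 mm over their backs; the gripper's body (75 mm by 188 mm) begins 65 mm behind the grasp point.
Start: joints at [1.105, 0.13, 1.488, -0, 1.523, -0.085], TCP at [0.223, 0.557, 0.405] pointing down, gripper open.
Joint ranges: [-2.96, 2.96], [-0.89, 2.26], [0.02, 2.5], [-1.34, 4.48], [0, 2.73], [-2.66, 2.66]. Speed limits (rad/s): [2.39, 2.39, 2.79, 3.14, 3.14, 3.14].

INTERFACE

Orientations are given as a rotation vector (axis times angle).
In Python, from plant import robot gives the robot as it stands.
- The arm moves only by the tool apply_moves, never from a script. Its argument "series" is a list of rows, each a list of 2 entries, a list of its own where there are three numbers: the shift along the tool's x, y, z in mm, then the turn, a rotation vector about the tool's x, y, z in rad. A call has 1 to 12 rows; each row shifts and turns the commanded pose from where the row before left it, along the tool's axes as they then stand; what a row does not reach is not made up. A row lasts 1/12 s, in which the tool goes at most 41.7 mm and 7.16 degrees, less where a joint would pass 70% of its speed; a pose out of reach is approached as far as the arm can. A call is refused whole if a number of a shift passes 41.7 or a number of a turn 0.125, either way. A call with a gripper value outside its range is refused whole. "claw" is the opening, from 0 (shut) to 1 (fully open), set as the call begins (left out, the last holds). The fingers move at their own pace and stop on an object; "newtons" is the grip in N (left out, the last holds). Time passes only in rows, so rows that do not move let the fingers close. It gives the time, the measured TCP pose, the force, the opening and the grip force at its end, in the units of the state.
- robot.read_state(): the state, without advancing time (a new reading comes with each control period).
- robot.read_camera(name): name is "scene" or "top" or "wrist"; returns (picture, depth): 480x640x3 uint8, blue, green, red; 480x640 float32, m along the optical axis (not along the pixel's ray), 0 where there is no reading.
- robot.calibration(name): a dict with "fx", "fy", "cx", "cy" (pixels), "extrinsics" (4x4, takes a point from world to camera coordinates). Camera axes: x right, y down, z forward; pixel columns grow to the right and rows downward; lengths in m; the calibration is good to about 2 mm. A picture is of the moment at which its call begins: read the wrist's pose just before it. calibration takes no time and is no camera call; for the wrist camera it gives the pose at the moment of the call.
- robot.close_job(): hands the job in; it is judged then, once.
The state is a dict: "t": time; "q": joint angles; "dq": joint speeds; "joint_torque": joint torques, N m; "tool_pos": TCP position; "orientation": TCP orientation; "force": force on the tool from outside, world axes, zero at the start; "wrist_torque": the same for the moment, N m; "opening": finger opening in m; "gripper_force": force on a finger pad.
Only numpy, scipy, OpenCV 4.12 (cv2) and the standard library are available. Lean on these libraries where they do the work, as an engineer would, in place of code of your own. Each camera call takes 0.05 s, during which the arm holds its last target. There are 200 camera calls.

## Working session

There is one attempt and no reset: what is moved stays moved. The work goes in short steps, Python scripts to look and compute and a tool call to move; the robot and the scene stay as the last step left them, time stands still between calls to the robot, and variables do not carry over. Pictures are saved under pics/ and viewed, at most 13 in all, crops included, and the job is handed in when it is done.

Besides the shell and the picture viewer there is one more tool, called after ">>>" as name([rows], argument=value, ...), one row to a line, values as JSON. apply_moves: Moves the arm, as the interface text tells. Its arguments: {"type":"object","properties":{"series":{"type":"array"},"claw":{"type":"number"},"newtons":{"type":"number"}},"required":["series"]}

```bash
ls; mkdir -p pics; cat > h.py <<'E'
from plant import robot
import numpy as np, cv2
from scipy.spatial.transform import Rotation as R
def cap(n):
    c=robot.calibration(n); p,d=robot.read_camera(n); return c,p,d
def cloud(c,d):
    v,u=np.mgrid[0:480,0:640]
    P=np.stack([(u-c['cx'])/c['fx']*d,(v-c['cy'])/c['fy']*d,d],-1)
    E=np.array(c['extrinsics']); W=(P-E[:3,3])@E[:3,:3]
    W[d<=0]=np.nan; return W
E
python3 - <<'E'
from h import *
s=robot.read_state(); print({k:np.round(v,3) for k,v in s.items()})
print(R.from_rotvec(s['orientation']).as_matrix().round(3))
for n in ('top','scene'):
    c,p,d=cap(n); cv2.imwrite(f'pics/{n}0.png',p); np.savez(f'{n}0.npz',W=cloud(c,d),p=p)
    print(n,np.array(c['extrinsics']).round(3).tolist())
E
```

```text
pics
{'t': np.float64(0.0), 'q': array([ 1.105,  0.131,  1.489, -0.   ,  1.523, -0.085]), 'dq': array([-0.   , -0.001,  0.001, -0.001,  0.   , -0.   ]), 'joint_torque': array([ 1.0000e-03, -5.5984e+01, -4.9176e+01,  7.7000e-02,  3.5000e-02,
       -0.0000e+00]), 'tool_pos': array([0.223, 0.557, 0.404]), 'orientation': array([-5.950e-01, -3.084e+00,  3.000e-03]), 'force': array([ 0.381, -0.425,  0.904]), 'wrist_torque': array([-0.043,  0.033, -0.001]), 'gripper_force': np.float64(0.0), 'opening': np.float64(0.093)}
[[-0.928  0.372 -0.001]
 [ 0.372  0.928 -0.002]
 [ 0.    -0.002 -1.   ]]
top [[-0.013, -1.0, 0.002, -0.023], [-0.993, 0.013, -0.114, 0.491], [0.114, -0.003, -0.993, 1.289], [0.0, 0.0, 0.0, 1.0]]
scene [[0.617, -0.787, 0.016, -0.32], [-0.405, -0.335, -0.851, 0.246], [0.675, 0.518, -0.525, 0.893], [0.0, 0.0, 0.0, 1.0]]
```

View pics/top0.png

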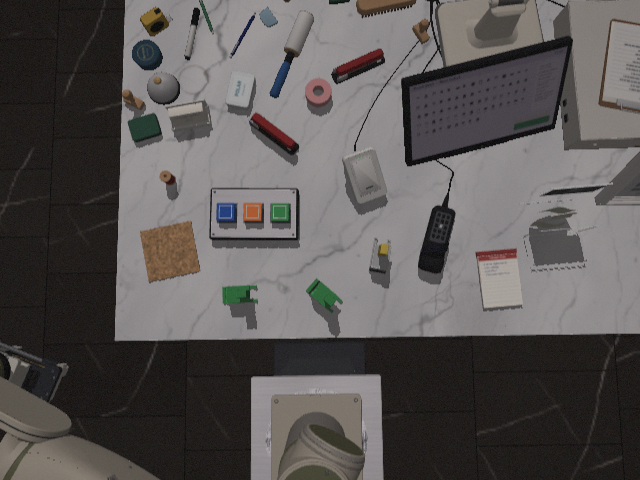

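View pics/scene0.png

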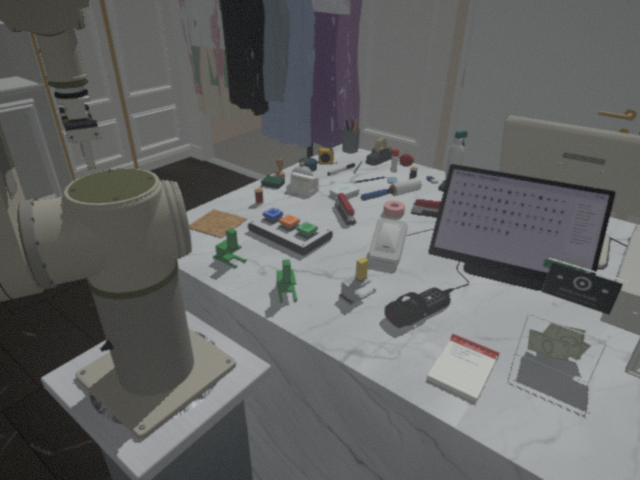

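The top picture shows the only yellow-handled puller at about (382,252). The green look-alikes are at (238,294) and (322,294), so I'll leave those alone. The console is at (254,213) with the orange cap in the middle, the mat is at (170,251) and the spool at (168,178).

```bash
python3 - <<'E'
from h import *
z=np.load('top0.npz');W,p=z['W'],z['p']
cv2.imwrite('pics/crop1.png',np.hstack([cv2.resize(p[225:285,350:410],(480,480),interpolation=cv2.INTER_CUBIC),cv2.resize(p[180:245,200:240+25],(300,300),interpolation=cv2.INTER_CUBIC)[:].repeat(1,0) if 0 else cv2.resize(p[180:245,205:305],(320,480))]))
hsv=cv2.cvtColor(p,cv2.COLOR_BGR2HSV)
def seg(name,lo,hi,box,zr):
    u0,v0,u1,v1=box; m=np.zeros((480,640),bool); m[v0:v1,u0:u1]=True
    m&=cv2.inRange(hsv,lo,hi)>0; m&=(W[...,2]>zr[0])&(W[...,2]<zr[1])
    P=W[m]; r=cv2.minAreaRect((P[:,:2]*1000).astype(np.float32)); print(name,len(P),np.median(P,0).round(4),P.mean(0).round(4),r); return m
A=(0,0,0);B=(180,255,255)
seg('yellow',(20,100,80),(35,255,255),(360,230,400,280),(.05,.2))
seg('orange',(5,120,100),(18,255,255),(240,200,270,226),(.02,.2))
seg('blue',(100,120,80),(125,255,255),(210,200,240,226),(.02,.2))
seg('green',(50,100,60),(85,255,255),(268,200,295,226),(.02,.2))
seg('deck',A,B,(200,180,310,250),(.022,.07))
seg('mat',(8,60,60),(25,200,255),(135,215,205,288),(-.01,.02))
seg('plate',A,B,(360,232,396,285),(.03,.05))
seg('puller',A,B,(360,232,400,285),(.02,.2))
seg('spool',A,B,(155,165,182,195),(.03,.1))
np.set_printoptions(linewidth=250)
print((W[234:280:2,364:400:2,2]*1000).round(0))
E
```

```text
yellow 84 [ 0.4507 -0.1626  0.0969] [ 0.4513 -0.1634  0.0944] ((450.9696960449219, -164.2291259765625), (17.16570472717285, 22.327781677246094), 76.86256408691406)
orange 262 [0.5515 0.1485 0.0528] [0.5516 0.1482 0.0517] ((552.425048828125, 149.46310424804688), (47.3232421875, 45.323219299316406), 0.09355480223894119)
blue 225 [0.5503 0.2138 0.0534] [0.5499 0.2136 0.0532] ((550.6650390625, 214.02102661132812), (42.587493896484375, 43.013153076171875), 86.35655212402344)
green 221 [0.5478 0.0831 0.053 ] [0.5476 0.0823 0.053 ] ((548.1983032226562, 82.05340576171875), (42.561954498291016, 41.38104248046875), 89.43436431884766)
deck 4443 [0.5454 0.1466 0.0315] [0.547  0.147  0.0353] ((548.7971801757812, 148.3248291015625), (219.78306579589844, 128.90249633789062), 88.48926544189453)
mat 2663 [0.4608 0.3614 0.0049] [0.461  0.3613 0.0049] ((461.4664001464844, 361.966552734375), (130.91702270507812, 131.26661682128906), 11.875015258789062)
plate 318 [ 0.4285 -0.1572  0.0446] [ 0.4295 -0.1595  0.0443] ((434.5226135253906, -161.76197814941406), (41.29863739013672, 57.58986282348633), 78.46413
[... 1771 characters left out ...]
8.  45.  43.  48.  44.   3.   6.   5.   1.  -0.]
 [  5.   2.   2.  32.  45.  45.  41.  44.  41.  44.  46.  44.   7.   3.  -2.   1.   2.   4.]
 [  1.   3.  -4.  31.  43.  45.  44.  45.  45.  47.  42.  43.   6.   1.  -1.   0.  -3.   1.]
 [ -1.   0.  -0.  12.  17.   7.  13.  12.  23.  38.  44.  50.   2.   2.  -3.   3.   0.   7.]
 [ -1.   2.  -2.   1.   4.   4.  14.  12.  11.  14.   6.  -1.   3.   1.  -1.  -3.  -1.  -3.]
 [  3.   4.  -1.   2.  -2.   2.   1.   2.   2.  -3.   3.  -1.  -0.  -3.   2.   2.   5.   1.]
 [ -3.  -3.  -0.   1.  -0.   2.   2.  -8.  -0.   2.  -2.  -3.   2.  -2.   4.  -3.  -2.  -1.]
 [  4.  -1.   5.   1.  -3.  -1.   0.   1.  -2.   3.   2.   6.   7.  -4.   5.   4.   3.   4.]]
```

View pics/crop1.png

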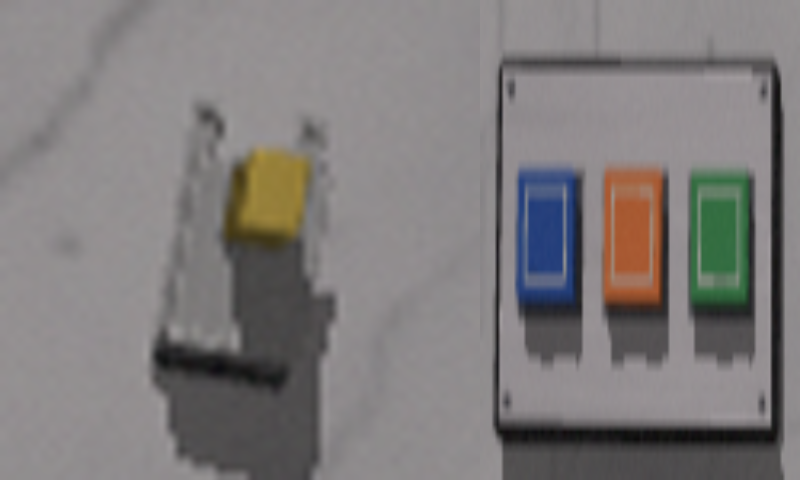

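```bash
python3 - <<'E'
from h import *
s=robot.read_state(); c=robot.calibration('wrist'); E=np.array(c['extrinsics'])
Rt=R.from_rotvec(s['orientation']).as_matrix()
print(c['fx'],c['cx'],c['cy']); cam=-E[:3,:3].T@E[:3,3]
print('cam in tool',(Rt.T@(cam-s['tool_pos'])).round(4)); print('cam axes in tool',(Rt.T@E[:3,:3].T).round(3))
E
```

```text
395.6387744724181 326.1133127060898 240.16700374860883
cam in tool [ 0.0776 -0.0006  0.0212]
cam axes in tool [[-0.    -0.962 -0.274]
 [ 1.    -0.     0.001]
 [-0.001 -0.274  0.962]]
```

>>> apply_moves([
  [[-33,-21,0],[0,0,0]],
  [[-33,-21,0],[0,0,0]],
  [[-33,-21,0],[0,0,0]],
  [[-33,-21,0],[0,0,0]],
  [[-33,-21,0],[0,0,0]],
  [[-33,-21,0],[0,0,0]],
  [[-33,-21,0],[0,0,0]],
  [[-33,-21,0],[0,0,0]],
  [[-33,-21,0],[0,0,0]],
  [[-33,-21,0],[0,0,0]],
  [[-33,-21,0],[0,0,0]],
  [[-33,-21,0],[0,0,0]],
])

```text
t: 1.1
tool_pos: [0.4976, 0.1741, 0.4044]
orientation: [-0.595, -3.084, 0.0]
force: [0.8, 0.6, -1.0]
opening: 0.0929
gripper_force: 0.0
```

>>> apply_moves([
  [[-16,-8,0],[0,0,-0.03]],
  [[-16,-8,0],[0,0,-0.03]],
  [[0,0,0],[0,0,-0.03]],
  [[0,0,0],[0,0,-0.03]],
  [[0,0,0],[0,0,-0.03]],
  [[0,0,0],[0,0,-0.03]],
  [[0,0,0],[0,0,0]],
  [[0,0,0],[0,0,0]],
])

```text
t: 1.77
tool_pos: [0.521, 0.1495, 0.4043]
orientation: [-0.316, -3.125, 0.0]
force: [-0.3, -0.7, -1.0]
opening: 0.0929
gripper_force: 0.0
```

```bash
python3 - <<'E'
from h import *
s=robot.read_state(); print(s['t'],s['tool_pos'],s['orientation'],s['q'].round(2))
c,p,d=cap('wrist'); W=cloud(c,d); cv2.imwrite('pics/w1.png',p); np.savez('w1.npz',W=W,p=p)
hsv=cv2.cvtColor(p,cv2.COLOR_BGR2HSV)
E=np.array(c['extrinsics'])
def onplane(u,v,z):  # pixel rays to plane z
    r=np.stack([(u-c['cx'])/c['fx'],(v-c['cy'])/c['fy'],np.ones_like(u)],-1)@E[:3,:3]
    o=-E[:3,:3].T@E[:3,3]; return o+r*((z-o[2])/r[...,2])[...,None]
for n,lo,hi in (('orange',(5,150,130),(18,255,255)),('blue',(100,150,80),(125,255,255)),('green',(60,120,60),(85,255,255))):
    m=(cv2.inRange(hsv,lo,hi)>0)&(W[...,2]>.045)&(W[...,2]<.062)
    k,l,st,ce=cv2.connectedComponentsWithStats(m.astype(np.uint8)); 
    for i in np.argsort(-st[1:,4])[:1]+1:
        v,u=np.nonzero(l==i); P=onplane(u.astype(float),v.astype(float),.052)
        r=cv2.minAreaRect((P[:,:2]*1000).astype(np.float32)); print(n,ce[i].round(),len(u),np.nanmedian(W[l==i],0).round(4),np.round(r[0],1),np.round(r[1],1),round(r[2],2))
m=(W[...,2]>.022)&(W[...,2]<.036)&(abs(W[...,1]-.148)<.12)
P=W[m]; print('deck z',np.median(P[:,2])); r=cv2.minAreaRect((P[:,:2]*1000).astype(np.float32)); print(r)
E
```

```text
1.7667 [0.52100679 0.14949688 0.40434041] [-3.16292781e-01 -3.12494864e+00  3.33074654e-04] [ 0.18 -0.03  1.65 -0.    1.52 -1.18]
orange [332. 253.] 861 [0.5501 0.1487 0.0514] [550.1 148.6] [26.4 26.5] 89.08
blue [406. 240.] 847 [0.5512 0.2146 0.0515] [551.2 214.5] [25.9 25.8] 88.78
green [262. 261.] 859 [0.5419 0.0894 0.0505] [547.3  84.4] [43.5 43.4] 89.18
deck z 0.02877743822356678
((578.7265625, 148.48812866210938), (218.19805908203125, 423.2334899902344), 88.87239837646484)
```

View pics/w1.png

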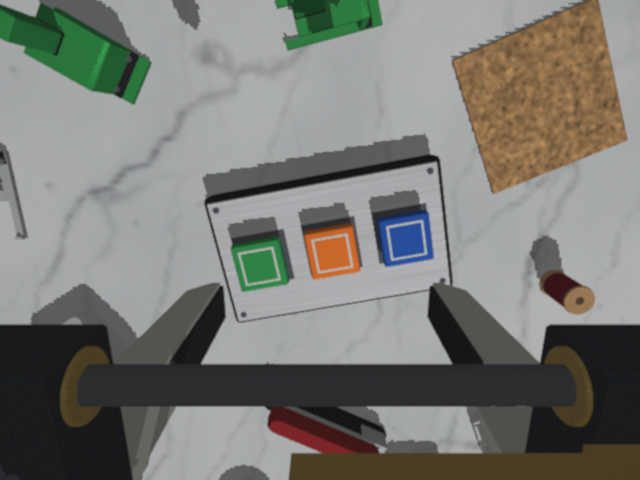

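>>> apply_moves([
  [[0.6,-32,0],[0,0,0]],
  [[0.6,-32,0],[0,0,0]],
  [[0.6,-32,0],[0,0,0]],
  [[0.6,-32,0],[0,0,0]],
  [[0.6,-32,0],[0,0,0]],
  [[0.6,-32,0],[0,0,0]],
  [[0.6,-32,5],[0,0,0]],
  [[0.6,-32,10],[0,0,0]],
  [[0.6,-32,10],[0,0,0]],
  [[0.6,-34,10],[0,0,0]],
  [[0,0,0],[0,0,0]],
  [[0,0,0],[0,0,0]],
])

```text
t: 2.82
tool_pos: [0.4503, -0.166, 0.369]
orientation: [-0.321, -3.124, -0.001]
force: [-0.5, -0.1, -0.6]
opening: 0.093
gripper_force: 0.0
```

```bash
python3 - <<'E'
from h import *
s=robot.read_state(); print(s['t'],s['tool_pos'],s['orientation'],s['q'].round(2))
c,p,d=cap('wrist'); W=cloud(c,d); np.savez('w2.npz',W=W,p=p)
cv2.imwrite('pics/w2.png',p)
def rect(n,m):
    k,l,st,ce=cv2.connectedComponentsWithStats(m.astype(np.uint8)); i=np.argmax(st[1:,4])+1; m=l==i
    P=W[m]; r=cv2.minAreaRect((P[:,:2]*1000).astype(np.float32)); print(n,ce[i].round(),m.sum(),np.median(P,0).round(4),np.round(r[0],1),np.round(r[1],1),round(r[2],2))
near=np.hypot(W[...,0]-.445,W[...,1]+.165)<.07
rect('handle',near&(W[...,2]>.085)&(W[...,2]<.103))
rect('plate',near&(W[...,2]>.037)&(W[...,2]<.05))
rect('plate+handle',near&(W[...,2]>.037)&(W[...,2]<.103))
rect('blade',near&(W[...,2]>.003)&(W[...,2]<.016))
E
```

```text
2.8167 [ 0.45031081 -0.16601543  0.36896682] [-3.21359758e-01 -3.12358150e+00 -9.84680084e-04] [-0.46 -0.18  1.86  0.    1.46 -1.83]
handle [328. 247.] 956 [ 0.4497 -0.1644  0.0946] [ 451.5 -164.8] [17.7 24.6] 79.17
plate [328. 203.] 3064 [ 0.4287 -0.1592  0.0429] [ 435.5 -161.5] [41.1 57.6] 78.95
plate+handle [328. 214.] 4293 [ 0.438  -0.1618  0.0433] [ 435.5 -161.5] [41.1 57.6] 78.95
blade [327. 166.] 435 [ 0.4045 -0.1552  0.0085] [ 404.4 -155.1] [40.2  6.6] 78.86
```

View pics/w2.png

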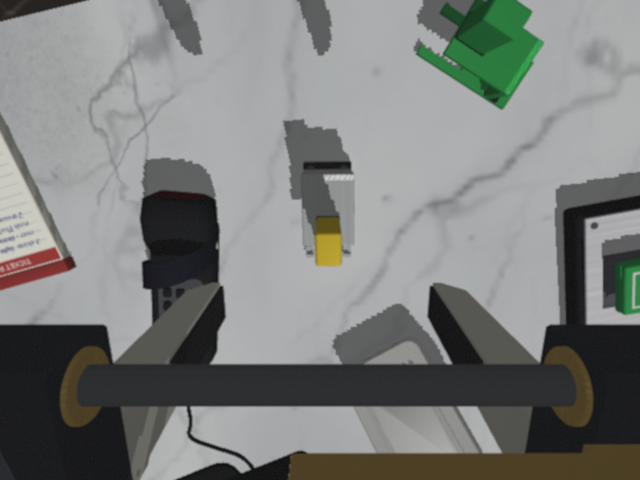

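```bash
python3 - <<'E'
from h import *
z=np.load('w2.npz');p=z['p'];W=z['W']
cv2.imwrite('pics/w2c.png',cv2.resize(p[155:275,285:375],(600,800),interpolation=cv2.INTER_CUBIC)[0:800][:,:].copy()[:800] if 0 else cv2.resize(p[155:275,275:395],(600,600),interpolation=cv2.INTER_CUBIC))
c=robot.calibration('wrist');E=np.array(c['extrinsics'])
a=np.deg2rad(-11);o=np.array([.4517,-.1647,0]);Rz=R.from_euler('z',a).as_matrix()
def pix(q):
    P=E[:3,:3]@(o+Rz@np.array(q)/1000)+E[:3,3]; return np.round([c['fx']*P[0]/P[2]+c['cx'],c['fy']*P[1]/P[2]+c['cy']],1)
for q in ([25.5,17,8],[25.5,-17,8],[22.5,17,8],[-12.5,0,5],[12,20.5,44],[-45,20.5,44],[-45,-20.5,44]):
    print(q,pix(q),(pix(q)-[275,155])*5)
E
```

```text
[25.5, 17, 8] [345.7 247.4] [353.5 462. ]
[25.5, -17, 8] [307.9 247.8] [164.5 464. ]
[22.5, 17, 8] [345.7 244.2] [353.5 446. ]
[-12.5, 0, 5] [326.3 205.4] [256.5 252. ]
[12, 20.5, 44] [352.3 244.4] [386.5 447. ]
[-45, 20.5, 44] [352.8 172.8] [389.  89.]
[-45, -20.5, 44] [299.1 173.4] [120.5  92. ]
```

View pics/w2c.png

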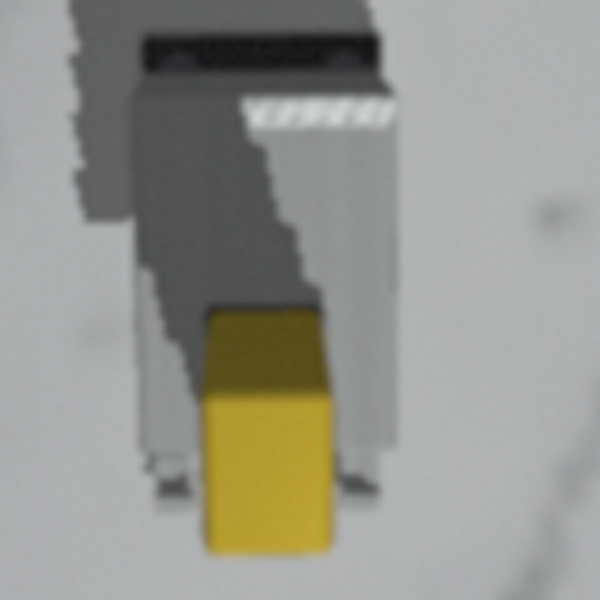

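>>> apply_moves([
  [[-1,1,20],[0,0,-0.007]],
  [[0,0,25],[0,0,0]],
  [[0,0,25],[0,0,0]],
  [[0,0,25],[0,0,0]],
  [[0,0,20],[0,0,0]],
  [[0,0,15],[0,0,0]],
  [[0,0,0],[0,0,0]],
  [[0,0,0],[0,0,0]],
], claw=0.5, newtons=40)

```text
t: 3.53
tool_pos: [0.4524, -0.1627, 0.2397]
orientation: [-0.301, -3.126, -0.001]
force: [-0.0, -0.2, 0.1]
opening: 0.0475
gripper_force: 0.0
```

>>> apply_moves([
  [[0.3,-2,2],[0,0,0]],
  [[0,0,1],[0,0,0]],
  [[0,0,0],[0,0,0]],
])

```text
t: 3.78
tool_pos: [0.4521, -0.1661, 0.238]
orientation: [0.304, 3.125, -0.001]
force: [0.5, -0.6, 0.2]
opening: 0.0466
gripper_force: 0.0
```

>>> apply_moves([
  [[0,0,0],[0,0,0]],
  [[0,0,0],[0,0,0]],
  [[0,0,0],[0,0,0]],
  [[0,0,0],[0,0,0]],
  [[0,0,0],[0,0,0]],
  [[0,0,0],[0,0,0]],
], claw=0, newtons=40)

```text
t: 4.28
tool_pos: [0.4514, -0.166, 0.2367]
orientation: [-0.304, -3.127, -0.0]
force: [-0.4, -1.0, 0.8]
opening: 0.018
gripper_force: 40.0
```

>>> apply_moves([
  [[0,0,-15],[0,0,0]],
  [[0,0,-30],[0,0,0]],
  [[0,0,-30],[0,0,0]],
  [[0,0,-25],[0,0,0]],
  [[4.2,35,0],[0,0,0]],
  [[4.2,35,0],[0,0,0]],
  [[4.2,35,0],[0,0,0]],
  [[4.2,35,0],[0,0,0]],
  [[4.2,35,0],[0,0,0]],
  [[4.2,35,0],[0,0,0]],
  [[4.2,35,0],[0,0,0]],
  [[4.2,35,0],[0,0,0]],
])

```text
t: 5.28
tool_pos: [0.4721, 0.117, 0.3365]
orientation: [-0.304, -3.127, 0.0]
force: [0.9, -0.3, -2.5]
opening: 0.018
gripper_force: 40.0
```

>>> apply_moves([
  [[4,35,0],[0,0,0]],
  [[0,0,0],[0,0,-0.044]],
  [[0,0,0],[0,0,-0.044]],
  [[0,0,0],[0,0,-0.044]],
  [[0,0,0],[0,0,-0.044]],
  [[0,0,0],[0,0,0]],
  [[0,0,0],[0,0,0]],
  [[0,0,0],[0,0,0]],
])

```text
t: 5.95
tool_pos: [0.4752, 0.1503, 0.3365]
orientation: [-0.031, -3.141, 0.0]
force: [0.6, -0.2, -1.7]
opening: 0.0178
gripper_force: 40.0
```

```bash
python3 - <<'E'
from h import *
s=robot.read_state(); c,p,d=cap('wrist'); W=cloud(c,d); np.savez('w3.npz',W=W,p=p)
cv2.imwrite('pics/w3.png',p)
Rt=R.from_rotvec(s['orientation']); print(s['tool_pos'],Rt.as_matrix().round(4).tolist(),s['force'])
# puller parts in tool frame
T=Rt.inv().apply((W-s['tool_pos']).reshape(-1,3)).reshape(480,640,3)*1000
def rect(n,m,F):
    k,l,st,ce=cv2.connectedComponentsWithStats(m.astype(np.uint8)); i=np.argmax(st[1:,4])+1; m=l==i
    P=F[m]; r=cv2.minAreaRect(P[:,:2].astype(np.float32)); print(n,ce[i].round(),m.sum(),np.median(P,0).round(2),np.round(r[0],1),np.round(r[1],1),round(r[2],2))
near=np.hypot(T[...,0]-10,T[...,1])<60
rect('plate',near&(abs(T[...,2]-193)<5),T)
hsv=cv2.cvtColor(p,cv2.COLOR_BGR2HSV)
rect('orange',(cv2.inRange(hsv,(5,150,110),(18,255,255))>0)&(W[...,2]>.04)&(W[...,2]<.06),W*1000)
rect('deck',(W[...,2]>.02)&(W[...,2]<.035)&(abs(W[...,1]-.148)<.12)&(abs(W[...,0]-.55)<.07),W*1000)
E
```

```text
[0.4751972  0.15030034 0.33651154] [[-0.9998, 0.0194, -0.0004], [0.0194, 0.9998, -0.0001], [0.0004, -0.0001, -1.0]] [ 0.57487924 -0.24884274 -1.69523489]
plate [327. 241.] 7135 [ 27.99   0.46 193.8 ] [25.6  0.3] [39.8 41.2] 0.01Traceback (most recent call last):
  File "<stdin>", line 13, in <module>
  File "<stdin>", line 8, in rect
    return _wrapfunc(a, 'argmax', axis=axis, out=out, **kwds)
    return bound(*args, **kwds)
ValueError: attempt to get argmax of an empty sequence
```

View pics/w3.png

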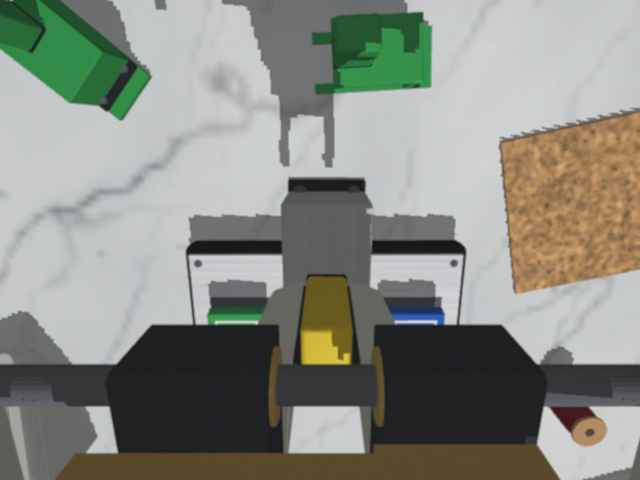

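>>> apply_moves([
  [[0,-0.5,20],[0,0,0]],
  [[0,0,20],[0,0,0]],
  [[0,0,15],[0,0,0]],
  [[0,0,8],[0,0,0]],
  [[0,0,0],[0,0,0]],
  [[0,0,0],[0,0,0]],
  [[0,0,0],[0,0,0]],
])

```text
t: 6.58
tool_pos: [0.4758, 0.15, 0.2749]
orientation: [0.028, 3.14, 0.0]
force: [0.1, -0.0, -2.1]
opening: 0.018
gripper_force: 40.0
```

```bash
python3 - <<'E'
from h import *
s=robot.read_state(); print(s['tool_pos'],s['force'],s['wrist_torque'])
c,p,d=cap('scene'); W=cloud(c,d)
def pix(P):
    E=np.array(c['extrinsics']);P=E[:3,:3]@np.array(P)+E[:3,3]; return np.array([c['fx']*P[0]/P[2]+c['cx'],c['fy']*P[1]/P[2]+c['cy']])
u,v=pix([.5,.149,.04]).astype(int); print(u,v)
cv2.imwrite('pics/s2.png',cv2.resize(p[v-50:v+50,u-60:u+60],(720,600),interpolation=cv2.INTER_CUBIC))
E
```

```text
[0.47579391 0.1499623  0.27490811] [ 0.11614877 -0.03960354 -2.10395779] [ 0.06818677 -0.01024726 -0.02921589]
275 228
```

View pics/s2.png

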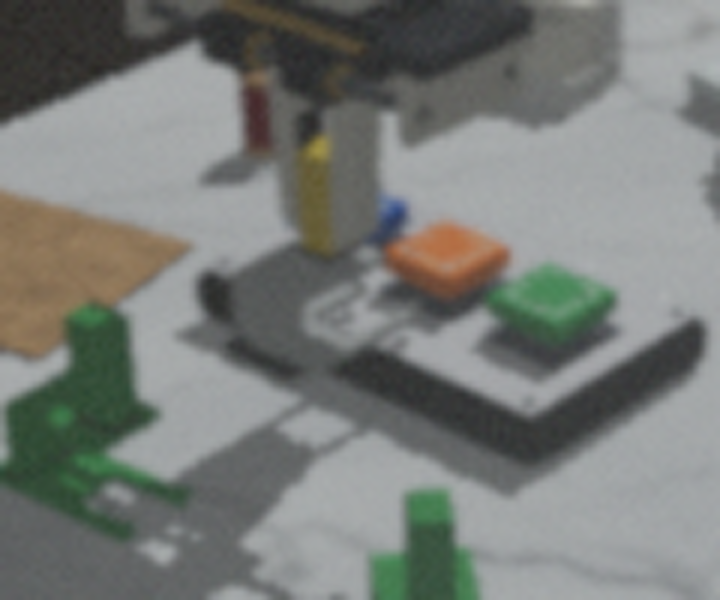

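>>> apply_moves([
  [[0,0,3],[0,0,0]],
  [[0,0,2],[0,0,0]],
  [[0,0,1],[0,0,0]],
  [[0,0,1],[0,0,0]],
  [[0,0,0],[0,0,0]],
  [[0,0,0],[0,0,0]],
  [[0,0,0],[0,0,0]],
])

```text
t: 7.22
tool_pos: [0.4753, 0.1499, 0.2668]
orientation: [-0.028, -3.141, 0.0]
force: [-0.4, 0.4, -1.8]
opening: 0.0177
gripper_force: 40.0
```

>>> apply_moves([
  [[0,0,0.6],[0,0,0]],
  [[0,0,0.2],[0,0,0]],
  [[0,0,0.2],[0,0,0]],
  [[0,0,0],[0,0,0]],
  [[0,0,0],[0,0,0]],
])

```text
t: 7.63
tool_pos: [0.4753, 0.1499, 0.266]
orientation: [0.028, 3.141, 0.0]
force: [-1.4, -0.1, 2.4]
opening: 0.0177
gripper_force: 40.0
```

>>> apply_moves([
  [[0,0,0.2],[0,0,0]],
  [[0,0,0.2],[0,0,0]],
  [[0,0,0.2],[0,0,0]],
  [[0,0,0],[0,0,0]],
  [[0,0,0],[0,0,0]],
])

```text
t: 8.05
tool_pos: [0.4754, 0.15, 0.2654]
orientation: [0.028, 3.141, 0.0]
force: [-3.0, -1.6, 5.9]
opening: 0.0182
gripper_force: 40.0
```

>>> apply_moves([
  [[0,0,-1.5],[0,0,0]],
  [[0,0,-1],[0,0,0]],
  [[-5,0,0],[0,0,0]],
  [[-8,0,0],[0,0,0]],
  [[-8,0,0],[0,0,0]],
  [[-8,0,0],[0,0,0]],
  [[-5,0,0],[0,0,0]],
  [[-3,0,0],[0,0,0]],
  [[0,0,0],[0,0,0]],
  [[0,0,0],[0,0,0]],
])

```text
t: 8.88
tool_pos: [0.5123, 0.1492, 0.2674]
orientation: [-0.028, -3.141, 0.0]
force: [0.1, -0.3, -1.2]
opening: 0.0179
gripper_force: 40.0
```

>>> apply_moves([
  [[-3,0,-0.4],[0,0,0]],
  [[-4,0,0],[0,0,0]],
  [[-4,0,0],[0,0,0]],
  [[-4,0,0],[0,0,0]],
  [[-3,0,0],[0,0,0]],
  [[-2,0,0],[0,0,0]],
  [[0,0,0],[0,0,0]],
  [[0,0,0],[0,0,0]],
])

```text
t: 9.55
tool_pos: [0.5323, 0.1489, 0.268]
orientation: [-0.028, -3.141, 0.0]
force: [0.0, -0.5, -1.1]
opening: 0.0176
gripper_force: 40.0
```

>>> apply_moves([
  [[-1,0,0],[0,0,0]],
  [[-1,0,0],[0,0,0]],
  [[-1,0,0],[0,0,0]],
  [[-1,0,0],[0,0,0]],
  [[0,0,0],[0,0,0]],
  [[0,0,0],[0,0,0]],
])

```text
t: 10.05
tool_pos: [0.5363, 0.1488, 0.268]
orientation: [-0.028, -3.141, 0.0]
force: [0.3, 0.6, -2.7]
opening: 0.0178
gripper_force: 40.0
```

>>> apply_moves([
  [[-0.5,0,0],[0,0,0]],
  [[-0.5,0,0],[0,0,0]],
  [[-0.5,0,0],[0,0,0]],
  [[-0.5,0,0],[0,0,0]],
  [[-0.5,0,0],[0,0,0]],
  [[0,0,0],[0,0,0]],
  [[0,0,0],[0,0,0]],
])

```text
t: 10.63
tool_pos: [0.5388, 0.1488, 0.268]
orientation: [-0.028, -3.141, 0.0]
force: [-0.1, 0.3, -2.3]
opening: 0.0176
gripper_force: 40.0
```

>>> apply_moves([
  [[-0.5,0,0],[0,0,0]],
  [[-0.5,0,0],[0,0,0]],
  [[-0.5,0,0],[0,0,0]],
  [[0,0,0],[0,0,0]],
  [[0,0,0],[0,0,0]],
])

```text
t: 11.05
tool_pos: [0.5403, 0.1488, 0.268]
orientation: [0.028, 3.141, -0.0]
force: [0.3, 0.3, -1.3]
opening: 0.0178
gripper_force: 40.0
```

>>> apply_moves([
  [[-0.5,0,0],[0,0,0]],
  [[-0.5,0,0],[0,0,0]],
  [[-0.5,0,0],[0,0,0]],
  [[0,0,0],[0,0,0]],
  [[0,0,0],[0,0,0]],
])

```text
t: 11.47
tool_pos: [0.5418, 0.1487, 0.268]
orientation: [-0.028, -3.141, 0.0]
force: [-0.4, 0.1, -1.4]
opening: 0.0174
gripper_force: 40.0
```

>>> apply_moves([
  [[-0.4,0,0],[0,0,0]],
  [[-0.4,0,0],[0,0,0]],
  [[-0.2,0,0],[0,0,0]],
  [[0,0,0],[0,0,0]],
  [[0,0,0],[0,0,0]],
])

```text
t: 11.88
tool_pos: [0.5428, 0.1487, 0.268]
orientation: [-0.028, -3.141, 0.0]
force: [-0.5, -0.2, -1.4]
opening: 0.0178
gripper_force: 40.0
```

>>> apply_moves([
  [[-0.4,0,0],[0,0,0]],
  [[-0.4,0,0],[0,0,0]],
  [[-0.2,0,0],[0,0,0]],
  [[0,0,0],[0,0,0]],
  [[0,0,0],[0,0,0]],
])

```text
t: 12.3
tool_pos: [0.5437, 0.1487, 0.268]
orientation: [-0.028, -3.141, 0.0]
force: [0.4, 0.5, -1.6]
opening: 0.0178
gripper_force: 40.0
```

>>> apply_moves([
  [[-0.4,0,0],[0,0,0]],
  [[-0.4,0,0],[0,0,0]],
  [[0,0,0],[0,0,0]],
  [[0,0,0],[0,0,0]],
])

```text
t: 12.63
tool_pos: [0.5444, 0.1487, 0.2679]
orientation: [-0.028, -3.141, 0.0]
force: [-2.3, -0.1, -0.5]
opening: 0.018
gripper_force: 40.0
```

>>> apply_moves([
  [[-0.3,0,0],[0,0,0]],
  [[0,0,0],[0,0,0]],
  [[0,0,0],[0,0,0]],
])

```text
t: 12.88
tool_pos: [0.5446, 0.1487, 0.2679]
orientation: [-0.028, -3.14, 0.0]
force: [-4.7, 0.9, 1.0]
opening: 0.0177
gripper_force: 40.0
```

>>> apply_moves([
  [[-0.3,0,0],[0,0,0]],
  [[0,0,0],[0,0,0]],
  [[0,0,0],[0,0,0]],
])

```text
t: 13.13
tool_pos: [0.5447, 0.1487, 0.2678]
orientation: [-0.028, -3.14, 0.0]
force: [-6.3, -0.2, 1.8]
opening: 0.018
gripper_force: 40.0
```

>>> apply_moves([
  [[0.4,0,0],[0,0,0]],
  [[0,0,-1],[0,0,0]],
  [[0,0,-1],[0,0,0]],
  [[0,0,-1],[0,0,0]],
  [[0,0,0],[0,0,0]],
  [[0,0,0],[0,0,0]],
])

```text
t: 13.63
tool_pos: [0.5445, 0.1486, 0.2708]
orientation: [-0.028, -3.141, 0.0]
force: [-5.3, 0.1, -3.5]
opening: 0.0179
gripper_force: 40.0
```

>>> apply_moves([
  [[0,0,-0.5],[0,0,0]],
  [[0,0,-0.5],[0,0,0]],
  [[0,0,-0.5],[0,0,0]],
  [[0,0,0],[0,0,0]],
  [[0,0,0],[0,0,0]],
])

```text
t: 14.05
tool_pos: [0.5445, 0.1487, 0.2723]
orientation: [-0.028, -3.141, 0.0]
force: [-5.2, -0.3, -4.8]
opening: 0.0179
gripper_force: 40.0
```

>>> apply_moves([
  [[0,0,-0.5],[0,0,0]],
  [[0,0,-0.5],[0,0,0]],
  [[0,0,0],[0,0,0]],
  [[0,0,0],[0,0,0]],
])

```text
t: 14.38
tool_pos: [0.5445, 0.1486, 0.2732]
orientation: [-0.028, -3.141, 0.0]
force: [-5.1, -0.3, -6.6]
opening: 0.018
gripper_force: 40.0
```

```bash
python3 - <<'E'
from h import *
s=robot.read_state(); print(s['force'],s['wrist_torque'])
c,p,d=cap('scene'); W=cloud(c,d); hsv=cv2.cvtColor(p,cv2.COLOR_BGR2HSV)
E=np.array(c['extrinsics']);P=E[:3,:3]@np.array([.55,.149,.05])+E[:3,3]; u,v=int(c['fx']*P[0]/P[2]+c['cx']),int(c['fy']*P[1]/P[2]+c['cy'])
for n,lo,hi in (('orange',(4,120,120),(18,255,255)),('green',(55,100,80),(85,255,255))):
    m=cv2.inRange(hsv,lo,hi)>0; m&=(np.hypot(W[...,0]-.55,W[...,1]-.115)<.08)&(W[...,2]>.04)
    Q=W[m]; A=np.c_[Q[:,:2]-Q[:,:2].mean(0),np.ones(len(Q))]; k,*_=np.linalg.lstsq(A,Q[:,2],rcond=None); print(n,len(Q),k.round(4),Q.mean(0).round(3))
cv2.imwrite('pics/s3.png',cv2.resize(p[v-40:v+40,u-40:u+56],(720,600),interpolation=cv2.INTER_CUBIC))
E
```

```text
[-5.13249236 -0.26017506 -6.57728429] [0.01663996 1.13960066 0.02930706]
orange 54 [-0.0387  0.0987  0.052 ] [0.552 0.136 0.052]
green 39 [ 0.0454 -0.0116  0.0522] [0.548 0.078 0.052]
```

View pics/s3.png

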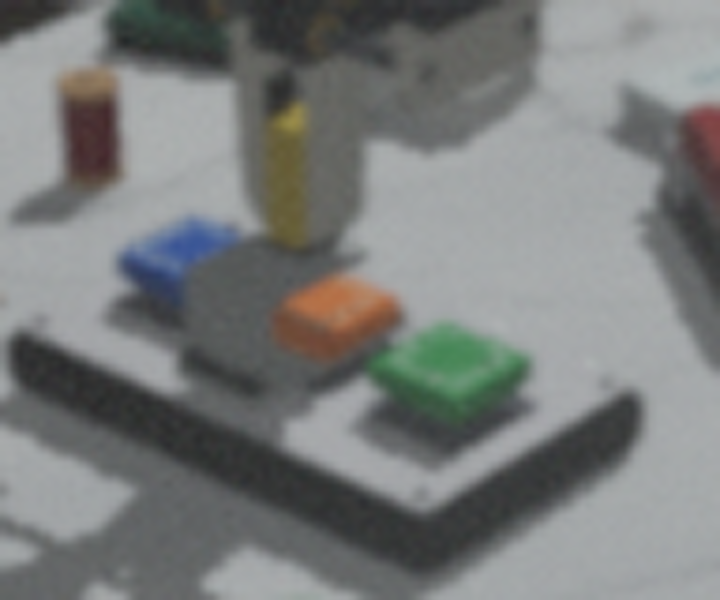

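>>> apply_moves([
  [[0.3,0,0],[0,0,0]],
  [[0,0,-0.3],[0,0,0]],
  [[0,0,-0.3],[0,0,0]],
  [[0,0,0],[0,0,0]],
])

```text
t: 14.77
tool_pos: [0.5444, 0.1486, 0.2738]
orientation: [-0.028, -3.141, 0.0]
force: [-4.2, 0.2, -8.8]
opening: 0.0178
gripper_force: 40.0
```

>>> apply_moves([
  [[0,0,-0.3],[0,0,0]],
  [[0,0,-0.3],[0,0,0]],
  [[0,0,-0.3],[0,0,0]],
  [[0,0,0],[0,0,0]],
])

```text
t: 15.1
tool_pos: [0.5444, 0.1486, 0.275]
orientation: [-0.028, -3.141, 0.0]
force: [-4.2, -0.4, -9.0]
opening: 0.0179
gripper_force: 40.0
```

>>> apply_moves([
  [[0,0,-0.4],[0,0,0]],
  [[0,0,-0.4],[0,0,0]],
  [[0,0,-0.4],[0,0,0]],
  [[0,0,0],[0,0,0]],
])

```text
t: 15.43
tool_pos: [0.5444, 0.1487, 0.2767]
orientation: [-0.028, -3.141, -0.0]
force: [-6.6, -0.2, -6.2]
opening: 0.018
gripper_force: 40.0
```

>>> apply_moves([
  [[0,0,-0.4],[0,0,0]],
  [[0,0,-0.4],[0,0,0]],
  [[0,0,-0.4],[0,0,0]],
  [[0,0,-0.4],[0,0,0]],
  [[0,0,0],[0,0,0]],
])

```text
t: 15.85
tool_pos: [0.5444, 0.1488, 0.2784]
orientation: [-0.028, -3.141, -0.0]
force: [-7.1, -0.0, -4.7]
opening: 0.0177
gripper_force: 40.0
```

>>> apply_moves([
  [[0,0,-0.5],[0,0,0]],
  [[0,0,-0.5],[0,0,0]],
  [[0,0,-0.5],[0,0,0]],
  [[0,0,-0.5],[0,0,0]],
  [[0,0,-0.5],[0,0,0]],
  [[0,0,-0.5],[0,0,0]],
  [[0,0,0],[0,0,0]],
])

```text
t: 16.43
tool_pos: [0.5444, 0.1488, 0.2817]
orientation: [0.028, 3.141, 0.0]
force: [-7.0, 0.3, -2.0]
opening: 0.0177
gripper_force: 40.0
```

>>> apply_moves([
  [[0.5,0,0],[0,0,0]],
  [[0,0,0],[0,0,0]],
])

```text
t: 16.6
tool_pos: [0.5442, 0.1488, 0.282]
orientation: [0.028, 3.14, 0.0]
force: [-6.5, -0.2, -3.1]
opening: 0.0178
gripper_force: 40.0
```

>>> apply_moves([
  [[0.3,0,-0.5],[0,0,0]],
  [[0,0,-0.5],[0,0,0]],
  [[0,0,-0.5],[0,0,0]],
  [[0,0,0],[0,0,0]],
])

```text
t: 16.93
tool_pos: [0.544, 0.1488, 0.2837]
orientation: [0.028, 3.14, 0.0]
force: [-5.9, -0.5, -2.3]
opening: 0.0175
gripper_force: 40.0
```

>>> apply_moves([
  [[0.5,0,0],[0,0,0]],
  [[0.5,0,0],[0,0,0]],
  [[0,0,0],[0,0,0]],
])

```text
t: 17.18
tool_pos: [0.5434, 0.1488, 0.2838]
orientation: [0.028, 3.138, 0.001]
force: [-2.4, -0.7, -1.6]
opening: 0.0174
gripper_force: 40.0
```

>>> apply_moves([
  [[0.3,0,-1],[0,0,0]],
  [[0,0,-1],[0,0,0]],
  [[0,0,-2],[0,0,0]],
  [[0,0,-2],[0,0,0]],
  [[0,0,-2],[0,0,0]],
  [[0,0,0],[0,0,0]],
  [[0,0,0],[0,0,0]],
])

```text
t: 17.77
tool_pos: [0.5425, 0.1488, 0.2907]
orientation: [0.028, 3.141, 0.0]
force: [-1.1, 0.6, -2.9]
opening: 0.0177
gripper_force: 40.0
```

```bash
python3 - <<'E'
from h import *
s=robot.read_state(); print(s['tool_pos'],s['orientation'],s['force'],s['wrist_torque'])
c,p,d=cap('scene'); W=cloud(c,d); hsv=cv2.cvtColor(p,cv2.COLOR_BGR2HSV)
m=cv2.inRange(hsv,(4,120,120),(18,255,255))>0; m&=(np.hypot(W[...,0]-.55,W[...,1]-.115)<.08)&(W[...,2]>.04)
Q=W[m]; A=np.c_[Q[:,:2]-Q[:,:2].mean(0),np.ones(len(Q))]; k,*_=np.linalg.lstsq(A,Q[:,2],rcond=None); print(len(Q),k.round(4),Q.mean(0).round(3))
v,u=np.nonzero(m);u,v=int(u.mean()),int(v.mean())
cv2.imwrite('pics/s4.png',cv2.resize(p[v-40:v+40,u-48:u+48],(720,600),interpolation=cv2.INTER_CUBIC))
E
```

```text
[0.54249689 0.14876234 0.29065096] [2.78774079e-02 3.14082255e+00 1.68528856e-04] [-1.12665309  0.5604393  -2.88110235] [ 0.03917899  0.00066793 -0.00033369]
53 [-0.047   0.143   0.0693] [0.551 0.136 0.069]
```

View pics/s4.png

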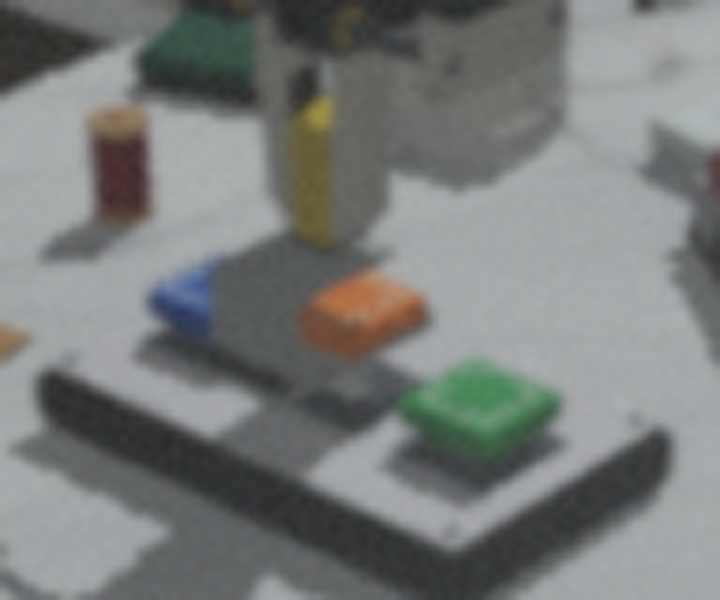

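>>> apply_moves([
  [[0,0,-2],[0,0,0]],
  [[0,0,-2],[0,0,0]],
  [[0,0,-3],[0,0,0]],
  [[0,0,-4],[0,0,0]],
  [[0,0,-4],[0,0,0]],
  [[0,0,-4],[0,0,0]],
  [[0,0,-4],[0,0,0]],
  [[0,0,-2],[0,0,0]],
  [[0,0,0],[0,0,0]],
  [[0,0,0],[0,0,0]],
  [[0,0,0],[0,0,0]],
  [[0,0,0],[0,0,0]],
])

```text
t: 18.82
tool_pos: [0.5422, 0.1487, 0.315]
orientation: [-0.028, -3.141, 0.0]
force: [-0.2, -0.3, -2.5]
opening: 0.0178
gripper_force: 40.0
```

>>> apply_moves([
  [[0,0,-7],[0,0,0]],
  [[0,0,-8],[0,0,0]],
  [[2,6,0],[0,0,0]],
  [[4,10,0],[0,0,0]],
  [[5,14,0],[0,0,0]],
  [[6,16,0],[0,0,0]],
  [[7,18,0],[0,0,0]],
  [[7,18,0],[0,0,0]],
  [[7,18,0],[0,0,0]],
  [[7,18,0],[0,0,0]],
  [[7,18,0],[0,0,0]],
  [[7,18,0],[0,0,0]],
])

```text
t: 19.82
tool_pos: [0.485, 0.3054, 0.3302]
orientation: [-0.027, -3.141, -0.0]
force: [-0.1, -0.7, -2.4]
opening: 0.0177
gripper_force: 40.0
```

>>> apply_moves([
  [[7,18,0],[0,0,0]],
  [[6,15,0],[0,0,0]],
  [[5,12,0],[0,0,0]],
  [[3,8,0],[0,0,0]],
  [[1,5,0],[0,0,0]],
  [[0,0,10],[0,0,0]],
  [[0,0,15],[0,0,0]],
  [[0,0,15],[0,0,0]],
  [[0,0,15],[0,0,0]],
  [[0,0,8],[0,0,0]],
  [[0,0,0],[0,0,0]],
  [[0,0,0],[0,0,0]],
])

```text
t: 20.82
tool_pos: [0.4652, 0.3616, 0.2667]
orientation: [-0.029, -3.14, 0.001]
force: [0.3, 0.2, -2.8]
opening: 0.018
gripper_force: 40.0
```

```bash
python3 - <<'E'
from h import *
s=robot.read_state(); print(s['tool_pos'],s['force'],s['wrist_torque'])
c,p,d=cap('scene'); W=cloud(c,d); hsv=cv2.cvtColor(p,cv2.COLOR_BGR2HSV)
m=cv2.inRange(hsv,(4,140,120),(18,255,255))>0; m&=(np.hypot(W[...,0]-.47,W[...,1]-.36)<.08)&(W[...,2]>.03)
Q=W[m]; print(len(Q),Q.mean(0).round(3),np.percentile(Q[:,2],[5,95]))
v,u=np.nonzero(m);u,v=int(u.mean()),int(v.mean())
cv2.imwrite('pics/s5.png',cv2.resize(p[v-40:v+40,u-48:u+48],(720,600),interpolation=cv2.INTER_CUBIC))
E
```

```text
[0.46521122 0.36156585 0.26671276] [ 0.31996465  0.24284536 -2.7975126 ] [ 0.05110338 -0.01457739 -0.00674823]
39 [0.474 0.353 0.046] [0.04279159 0.04836818]
```

View pics/s5.png

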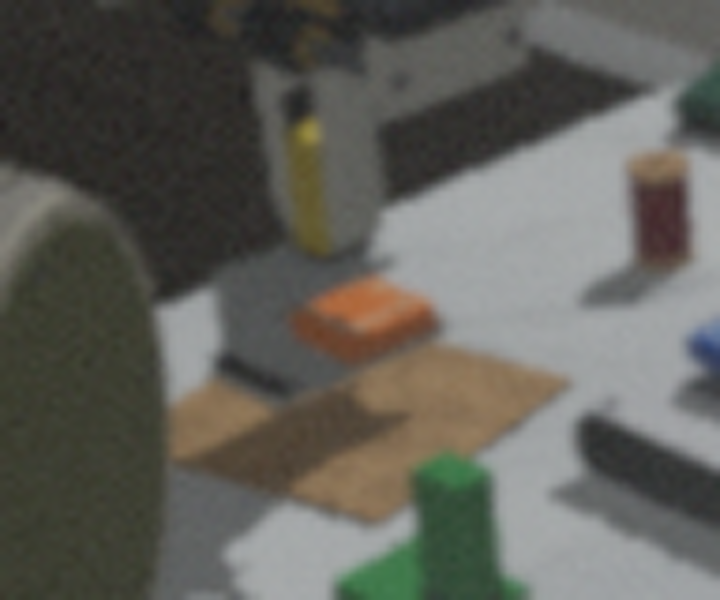

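>>> apply_moves([
  [[0,0,6],[0,0,0]],
  [[0,0,8],[0,0,0]],
  [[0,0,4],[0,0,0]],
  [[0,0,2],[0,0,0]],
  [[0,0,1],[0,0,0]],
  [[0,0,1],[0,0,0]],
  [[0,0,1],[0,0,0]],
  [[0,0,1],[0,0,0]],
  [[0,0,1],[0,0,0]],
  [[0,0,0.5],[0,0,0]],
  [[0,0,0],[0,0,0]],
  [[0,0,0],[0,0,0]],
])

```text
t: 21.87
tool_pos: [0.4652, 0.3621, 0.2419]
orientation: [0.028, 3.141, 0.0]
force: [0.4, -0.3, -1.9]
opening: 0.018
gripper_force: 40.0
```

>>> apply_moves([
  [[0,0,0.3],[0,0,0]],
  [[0,0,0.2],[0,0,0]],
  [[0,0,0],[0,0,0]],
  [[0,0,0],[0,0,0]],
])

```text
t: 22.2
tool_pos: [0.4652, 0.3621, 0.2414]
orientation: [0.028, 3.141, 0.0]
force: [-1.5, 0.3, -3.0]
opening: 0.018
gripper_force: 40.0
```

>>> apply_moves([
  [[0,0,0.3],[0,0,0]],
  [[0,0,0.2],[0,0,0]],
  [[0,0,0],[0,0,0]],
  [[0,0,0],[0,0,0]],
])

```text
t: 22.53
tool_pos: [0.4651, 0.3621, 0.2408]
orientation: [-0.028, -3.141, 0.0]
force: [-1.0, 0.1, -1.6]
opening: 0.0179
gripper_force: 40.0
```

>>> apply_moves([
  [[0,0,0.2],[0,0,0]],
  [[0,0,0.2],[0,0,0]],
  [[0,0,0],[0,0,0]],
  [[0,0,0],[0,0,0]],
])

```text
t: 22.87
tool_pos: [0.4652, 0.3622, 0.2407]
orientation: [0.028, 3.141, 0.0]
force: [-1.6, -0.2, 0.4]
opening: 0.0177
gripper_force: 40.0
```

>>> apply_moves([
  [[0,0,0],[0,0,0]],
  [[0,0,0],[0,0,0]],
  [[0,0,0],[0,0,0]],
  [[0,0,0],[0,0,0]],
  [[0,0,-5],[0,0,0]],
  [[0,0,-15],[0,0,0]],
  [[0,0,-30],[0,0,0]],
  [[0,0,-35],[0,0,0]],
  [[0,0,-35],[0,0,0]],
  [[0,0,0],[0,0,0]],
  [[0,0,0],[0,0,0]],
], claw=0.5)

```text
t: 23.78
tool_pos: [0.466, 0.3627, 0.3644]
orientation: [0.028, 3.136, 0.006]
force: [0.3, -0.3, -0.3]
opening: 0.0465
gripper_force: 0.0
```

```bash
python3 - <<'E'
from h import *
s=robot.read_state(); print(s['t'],s['tool_pos'],s['force'])
c,p,d=cap('wrist'); W=cloud(c,d); hsv=cv2.cvtColor(p,cv2.COLOR_BGR2HSV)
near=(np.hypot(W[...,0]-.46,W[...,1]-.362)<.07)
def rect(n,m):
    P=W[m]; r=cv2.minAreaRect((P[:,:2]*1000).astype(np.float32)); print(n,m.sum(),np.median(P,0).round(4),np.round(r[0],1),np.round(r[1],1),round(r[2],1))
rect('handle',near&(W[...,2]>.09)&(W[...,2]<.107)); rect('plate',near&(W[...,2]>.041)&(W[...,2]<.054))
c,p,d=cap('scene'); W=cloud(c,d); hsv=cv2.cvtColor(p,cv2.COLOR_BGR2HSV)
m=cv2.inRange(hsv,(4,140,120),(18,255,255))>0; m&=(np.hypot(W[...,0]-.47,W[...,1]-.36)<.08)&(W[...,2]>.015)
Q=W[m]; print(len(Q),Q.mean(0).round(3),np.percentile(Q[:,2],[5,95]))
E
```

```text
23.7833 [0.46597218 0.36268967 0.36439414] [ 0.27518146 -0.32727132 -0.336693  ]
handle 1014 [0.4632 0.3626 0.0987] [464.6 362.7] [17.5 23.9] 88.5
plate 3277 [0.4419 0.3631 0.0468] [448.6 362.9] [41.  57.6] 88.9
26 [0.475 0.349 0.024] [0.02124011 0.02653003]
```

```bash
python3 -c "
from h import *
print(robot.close_job())"
```

```text
the job is handed in; nothing more can be done
None
```

The orange cap popped off under a gentle pull, and the puller now stands upright on the cork mat with the cap level in its fork; I handed the job in at about 24 s of the 67 s and no verdict came back.

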